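# Right the fallen solvent tin against the splash board

### The arm

A 6-joint arm with a two-finger parallel gripper is mounted at the origin on the work surface. World frame = base frame: x ahead of the robot, y to its left, z up, the work surface at z = 0. Lengths are in m, angles in degrees, forces in N, time in s.
With the tool pointing down it reaches from about 0.375 to 0.9 m from the base axis. Payload 3.1 kg.
Tool frame: the origin (TCP) lies between the finger pads; the fingertips stand 22 mm ahead of it and the grasp point (between the pads) lies 3 mm ahead of it (bot.tip_extent is the distance from the TCP to the fingertips, in m); y points along the fingers, z is the direction in which the jaws open and shut, and the axes are right-handed (so a half turn about y gives the same grasp; the last joint's range is limited). The gripper opens to 87 mm and grips with 3 to 60 N. Pads are 19 mm wide; open, the fingers measure 117 mm over their backs; the gripper's body (75 mm by 190 mm) begins 51 mm behind the grasp point.
Start: joints at [-80.071, 30.224, 82.088, -0, 67.689, -10.227], TCP at [0.215, -0.587, 0.245] pointing down, gripper open.
Joint ranges: [-176.69, 176.69], [-43.24, 126.21], [12.49, 139.97], [-82, 262], [0, 151.66], [-163.58, 163.58]. Speed limits (degrees/s): [159.86, 159.86, 180, 180, 180, 180].

### API

Orientations are given as a 3x3 rotation matrix whose columns are the frame's x, y, z axes.
In Python, from rig import bot, eyes, models gives the robot as it stands. The module is installed in compiled form; this text tells all that it offers.
- The arm moves only by the tool arm_command, never from a script. Its arguments are lists of equal length, an entry for each row: "translation": the shift along the tool's x, y, z each as a share of 0.08 m, from -1 to 1, a list of three; "rotation": the turn, a rotation vector about the tool's x, y, z each as a share of 60 degrees, from -1 to 1, a list of three; "grip": the closure, from -1 (fully open) to 1 (shut), so that 0 is half open. In form: {"translation": [[x, y, z], ...], "rotation": [[rx, ry, rz], ...], "grip": [grip, ...]}. A call has 1 to 5 rows; each row is the pose to reach, as a shift and turn from the pose commanded when the call began, along the tool's axes at that moment; what a row does not reach only later rows make up. A row lasts 1/10 s, in which the tool goes at most 50 mm and 8.59 degrees, less where a joint would pass 70% of its speed; a pose out of reach is approached as far as the arm can. A call with a number of a shift or a turn outside -1 to 1 is refused whole. A call with a gripper value outside its range is refused whole. The fingers move at their own pace and stop on an object; the grip force is fixed at half the most. Time passes only in rows, so rows that repeat a pose let the fingers close. It gives the time, the measured TCP pose, the force and the opening at its end, in the units of the state.
- bot.read_state(): the state, without advancing time (a new reading comes with each control period).
- eyes.capture(name): name is "side" or "top"; returns a dict with "image" (480x640x3 uint8, blue, green, red), "mtx" (3x3 intrinsics, pixels), "rvec" (rotation vector, rad) and "tvec" (3), from world to camera coordinates, as OpenCV has them. Camera axes: x right, y down, z forward; pixel columns grow to the right and rows downward; lengths in m; the calibration is good to about 2 mm. A picture is of the moment at which its call begins. There is no depth.
- bot.hand_in(): hands the job in, once; it reports no verdict.
Trained networks look in the newest picture that a camera, given by its name, has taken for a name from the list of things; names that differ only in an ending like _2 or _b are one class to them, and where a whole thing is asked for, a point or a joint stands for the part that bears it (a point fixed in the world has none). Each returns a list of dicts, best first, with "conf" (0 to 1); they miss things now and then, are a little off and sometimes report something else, mostly with a low value. They report only what shows in the picture. A call takes as long as a camera call. They do not tell look-alikes from the thing itself.
- models.recognise(camera, thing): "extent" ([left, top, right, bottom] as shares, 0 to 1, of the picture: columns of its width, rows of its height, round what is visible of it).
- models.spot_point(camera, thing): "point" ([column, row] as shares, 0 to 1, of the picture: columns of its width, rows of its height: a listed point, or the origin of a listed thing).
The state is a dict: "time_s": time; "joint_positions": joint angles; "qvel": joint speeds; "tau": joint torques, N m; "position": TCP position; "tcp_rot": TCP orientation; "force": force on the tool from outside, world axes, zero at the start; "moment": the same for the moment, N m; "opening": opening from 0.0 (shut) to 1.0 (fully open).
Only numpy, scipy, OpenCV 4.12 (cv2) and the standard library are available. Lean on these libraries where they do the work, as an engineer would, in place of code of your own. Each camera call takes 0.05 s, during which the arm holds its last target. There are 200 camera calls.

### The job

The rectangular solvent tin has fallen over in front of the plywood splash board. Keeping its foot down on the table, bring its top end against the board while it still leans well over, and keep the top lightly pressed on the board as you slide it up until the tin stands; leave it upright with its broad side back flat against the board, about midway between the two jars. Be gentle with the board and leave the jars and everything else where they are.

Things in the scene. Friction and masses are not known exactly. Their poses are not given: they have to be found in the camera images.
- tin: Fallen closed metal tin, 100 mm wide (its y), 56 mm deep (its x), 150 mm tall (its z, underside to cap), round screw cap on top, 28 mm across, 30 mm tall; 0.35 to 0.7 kg, evenly filled. Origin: centre of underside. Starts lying flat on its broad +x side, cap towards the board; that side ends up against the board. Pinched on the cap with 10 to 15 N it turns about the pinch line; harder, it may not.
- tin_cap (a point): Centre of the tin's cap (165 mm from the underside along the tin's z axis), axes as the tin's: the place to pinch it, across the cap along the tin's y. While the tin lies it is 28 mm above the table. Towing the tin by it, foot dragging, takes up to 3 N. Left leaning on the board by 25 degrees from upright the tin stays so by friction; its foot can then be pushed in with 5 to 13 N, low down.
- board: Fixed upright plywood splash board, 460 mm wide, 160 mm tall, 18 mm thick, rigid. Origin: on the table at the foot of its front face, at mid width, which is also midway between the two jars. Its x axis points level into the board (away from the robot; the front face is the plane x = 0 and all in front of it is at negative x), y along the board to the left, z up.
- jar_a: Loose squat glass jar, 70 mm across, 75 mm tall, standing before the board on its left (board +y) side, 125 to 140 mm from the middle. Origin: centre of its underside.
- jar_b: Loose squat glass jar like the other, on the board's right (-y) side, 125 to 140 mm from the middle. Origin: centre of its underside.
- pot: Bystander: small steel pot, 100 mm across, 60 mm tall. Origin: centre of its underside.
- mug: Bystander: white mug, 80 mm across, 90 mm tall. Origin: centre of its underside.
- brush: Bystander: paint brush about 200 mm long, lying. Origin: on its underside, near mid length.
- spatula: Bystander: palette spatula about 220 mm long, lying. Origin: on its underside, near mid length.
- roller: Bystander: small turned wooden stamp, 44 mm across, 60 mm tall. Origin: centre of its underside.
Things that resemble listed ones, but are neither listed nor needed, are in the scene too. Leave any pink look-alike of the tin alone.

How it is judged:
By the outcome, as a careful person would: the job done as asked, in the order asked, and still so for the second after the job is handed in, with the robot touching nothing.
It also fails if it takes over 72 s, if anything falls off the work surface, if the arm or the gripper's body presses on something with over 40 N, if the wrist force passes 120 N, or if a joint passes its speed limit or range.

## Working session

There is one attempt and no reset: what is moved stays moved. The work goes in short steps, Python scripts to look and compute and a tool call to move; the robot and the scene stay as the last step left them, time stands still between calls to the robot, and variables do not carry over. Pictures are saved under pics/ and viewed, about 8 in all and at most 12, crops included, and the job is handed in when it is done.

Besides the shell and the picture viewer there is one more tool, called after ">>>" in YAML: its name, and indented under it one key for each argument. arm_command: Moves the arm, as the interface text tells. Shift numbers are shares of 0.08 m and turn numbers shares of 60 degrees, none past 1 either way. Its arguments: {"type":"object","properties":{"translation":{"type":"array"},"rotation":{"type":"array"},"grip":{"type":"array"}},"required":["translation","rotation","grip"]}

```bash
mkdir -p pics; ls
cat > h.py <<'E'
import numpy as np, cv2
from rig import bot, eyes, models
def cap(n,f=None):
    c=eyes.capture(n)
    if f: cv2.imwrite('pics/'+f,c['image'])
    return c
def ray(c,px):
    R=cv2.Rodrigues(np.array(c['rvec'],float))[0]; t=np.array(c['tvec'],float).ravel()
    u=cv2.undistortPoints(np.array([[px]],float),np.array(c['mtx']),None)[0,0]
    return -R.T@t, R.T@np.array([u[0],u[1],1])
def atz(c,px,z):
    o,d=ray(c,px); return o+d*(z-o[2])/d[2]
def proj(c,P):
    return cv2.projectPoints(np.array(P,float).reshape(-1,3),np.array(c['rvec'],float),np.array(c['tvec'],float),np.array(c['mtx']),None)[0].reshape(-1,2)
E
python3 - <<'E'
from h import *
S={n:cap(n,n+'0.png') for n in('side','top')}
Z=dict(tin=0.028,tin_cap=.028,board=0,jar_a=0,pot=0,mug=0,roller=0)
for n in S:
    print(n,'cam at',ray(S[n],(320,240))[0].round(3))
    for k in Z:
        for r in models.spot_point(n,k)[:4]:
            p=np.array(r['point'])*[640,480]; print(k,round(r['conf'],2),p.round(0),atz(S[n],p,Z[k]).round(3))
s=bot.read_state(); print(s['position'],np.array(s['tcp_rot']).round(3).tolist(),s['force'],s['opening'])
cv2.imwrite('pics/b0.png',np.vstack([cv2.resize(S[n]['image'],(400,300)) for n in S]))
E
```

```text
pics
side cam at [ 0.249 -1.303  1.308]
tin 0.84 [302. 247.] [ 0.362 -0.018  0.028]
tin 0.74 [316. 378.] [ 0.346 -0.465  0.028]
tin_cap 0.76 [251. 378.] [ 0.192 -0.445  0.028]
tin_cap 0.67 [358. 249.] [ 0.523 -0.049  0.028]
board 0.55 [399. 234.] [0.665 0.027 0.   ]
jar_a 0.87 [374. 209.] [0.612 0.15  0.   ]
jar_a 0.75 [391. 264.] [ 0.614 -0.093  0.   ]
pot 0.67 [294. 168.] [0.381 0.391 0.   ]
mug 0.78 [353. 352.] [ 0.453 -0.384  0.   ]
roller 0.56 [292. 331.] [ 0.305 -0.296  0.   ]
top cam at [ 0.256 -0.032  1.875]
tin 0.78 [458. 259.] [ 0.352 -0.472  0.028]
tin 0.65 [306. 257.] [ 0.357 -0.008  0.028]
tin 0.63 [163. 319.] [0.17  0.424 0.028]
tin_cap 0.92 [217. 317.] [0.177 0.261 0.028]
tin_cap 0.8 [319. 202.] [ 0.527 -0.046  0.028]
tin_cap 0.49 [178. 248.] [0.386 0.384 0.028]
board 0.83 [295. 163.] [0.656 0.029 0.   ]
jar_a 0.91 [338. 178.] [ 0.609 -0.106  0.   ]
jar_a 0.89 [256. 177.] [0.609 0.151 0.   ]
pot 0.96 [182. 250.] [0.38  0.378 0.   ]
pot 0.48 [295. 163.] [0.656 0.028 0.   ]
mug 0.75 [426. 229.] [ 0.447 -0.381  0.   ]
[ 0.2153773  -0.58668667  0.24458487] [[-0.939, 0.0, 0.345], [-0.345, -0.0, -0.939], [0.0, -1.0, 0.0]] [-0.53152187 -0.30712298 -0.39435307] 0.998851767455834
```

View pics/top0.png

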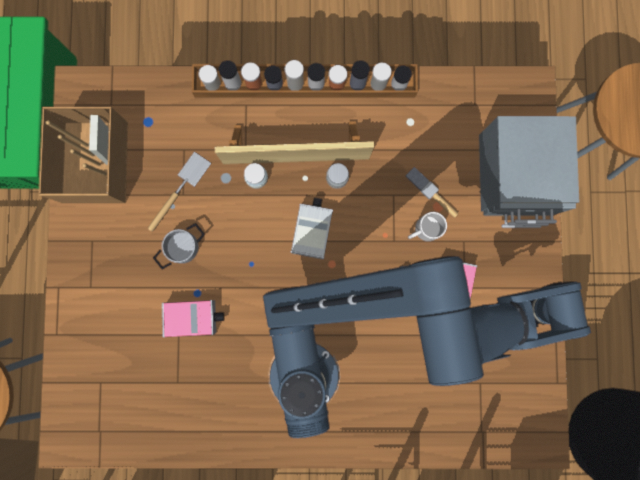

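View pics/side0.png

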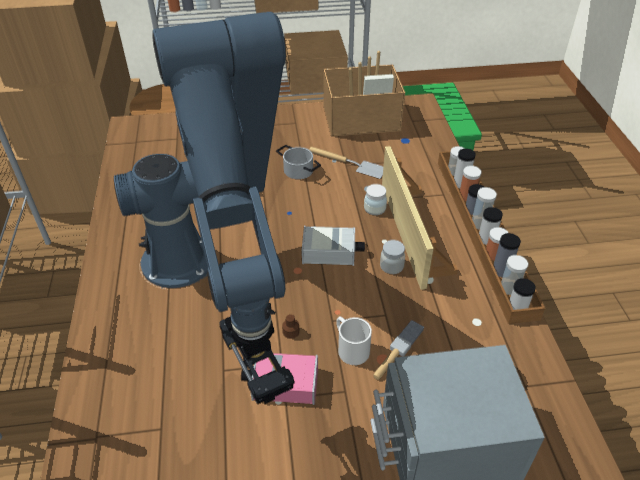

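The candidates for the tin in the top view are a grey one at (313,230), a pink one at (190,318) and a pink one at (470,280), mostly under the arm. The grey one lies with its cap towards the board between the jars, so it fits. The pink ones are look-alikes. I'll confirm this in a crop with a projected model overlay.

```bash
cat >> h.py <<'E'
def yaw(p): 
    p=np.radians(p); return np.array([[np.cos(p),-np.sin(p),0],[np.sin(p),np.cos(p),0],[0,0,1]])
E
python3 - <<'E'
from h import *
c=cap('top'); im=c['image'].copy()
hsv=cv2.cvtColor(im,cv2.COLOR_BGR2HSV)
roi=im[135:170,205:385]; h=hsv[135:170,205:385]
print('board px hsv',hsv[150,300],hsv[147,300],hsv[160,300],'table',hsv[190,300])
for u in (225,240,280,300,315,350,365):
    print(u,[tuple(int(v) for v in hsv[r,u]) for r in range(136,166,2)])
# overlay hypotheses
by,bo=2.0,np.array([.658,.028,0])
B=yaw(by)
def box(x0,x1,y0,y1,z0,z1): return [(x,y,z) for x in(x0,x1) for y in(y0,y1) for z in(z0,z1)]
T=yaw(-11.6)
K=4;o=np.array([200,125])
big=cv2.resize(im[125:270,200:390],None,fx=K,fy=K,interpolation=cv2.INTER_CUBIC)
def draw(P,col):
    q=((proj(c,P)-o+.5)*K).astype(int)
    for i in range(8):
        for j in range(i):
            if bin(i^j).count('1')==1: cv2.line(big,tuple(map(int,q[i])),tuple(map(int,q[j])),col,1)
draw(np.array(box(0,.018,-.23,.23,0,.16))@B.T+bo,(255,0,0))
draw(np.array(box(0,.15,-.05,.05,0,.056))@T.T+[.359,-.012,0],(0,0,255))
draw(np.array(box(.15,.18,-.014,.014,.014,.042))@T.T+[.359,-.012,0],(0,255,0))
cv2.imwrite('pics/ov.png',big)
E
```

```text
board px hsv [ 21  88 174] [ 23  84 228] [ 20  90 159] table [ 14 126 138]
225 [(14, 130, 174), (13, 128, 165), (14, 131, 165), (14, 130, 171), (14, 128, 167), (19, 85, 212), (22, 84, 224), (23, 84, 225), (20, 89, 190), (21, 87, 150), (21, 85, 150), (21, 87, 153), (21, 87, 159), (20, 89, 161), (16, 114, 150)]
240 [(15, 139, 90), (14, 139, 97), (15, 143, 98), (15, 141, 101), (15, 141, 103), (20, 91, 212), (22, 85, 225), (22, 85, 223), (20, 90, 179), (21, 88, 150), (20, 88, 151), (20, 88, 154), (21, 87, 159), (20, 89, 158), (15, 126, 146)]
280 [(14, 121, 105), (14, 122, 107), (14, 127, 108), (14, 125, 110), (19, 95, 166), (24, 83, 231), (22, 85, 226), (21, 88, 180), (21, 86, 149), (20, 90, 151), (20, 89, 155), (21, 87, 164), (21, 89, 163), (16, 110, 153), (14, 129, 150)]
300 [(14, 120, 104), (14, 124, 107), (14, 126, 111), (14, 123, 112), (21, 92, 203), (23, 81, 230), (22, 87, 223), (21, 88, 174), (20, 87, 146), (20, 90, 151), (21, 87, 158), (21, 86, 163), (20, 90, 159), (15, 123, 149), (14, 128, 153)]
315 [(14, 124, 103), (14, 119, 103), (15, 126, 111), (16, 105, 129), (24, 75, 227), (24, 82, 229), (22, 85, 220), (21, 86, 145), (20, 87, 146), (20, 88, 151), (20, 91, 160), (21, 85, 162), (20, 95, 156), (14, 126, 150), (14, 129, 152)]
350 [(15, 139, 92), (15, 140, 95), (15, 138, 94), (20, 91, 202), (22, 85, 223), (22, 86, 223), (22, 86, 192), (20, 87, 144), (21, 88, 148), (21, 86, 152), (21, 86, 161), (21, 91, 152), (15, 117, 94), (14, 123, 89), (13, 122, 90)]
365 [(14, 125, 100), (13, 123, 102), (14, 119, 105), (20, 90, 204), (22, 84, 224), (22, 85, 224), (21, 89, 164), (20, 86, 140), (20, 87, 149), (21, 87, 153), (21, 88, 159), (21, 90, 155), (14, 124, 142), (14, 126, 148), (14, 127, 147)]
```

View pics/ov.png

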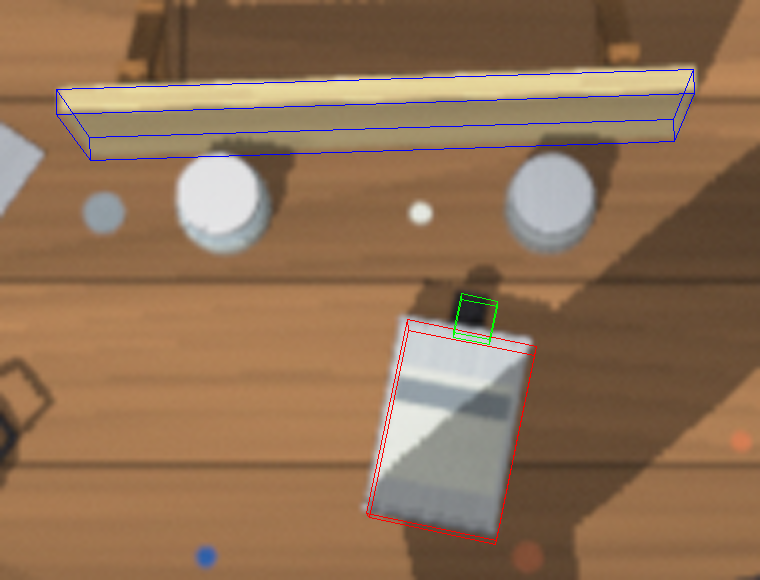

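The overlay confirms the grey tin. In the 4x crop its body spans (365..533, 316..540) and its cap is near (470,305). The board model fits (yaw about 2°, origin about (0.658, 0.028)), and the midpoint of the jars agrees with it. The tin needs a shift of about +4 mm in x and +3 mm in y from the overlay, which puts the cap at about (0.525, -0.043) with a yaw of about -11.6°. Next I'll move above it.

>>> arm_command:
  translation:
    - [-1,0,-0.84]
    - [-1,0,-0.84]
    - [-1,0,-0.84]
    - [-1,0,-0.84]
  rotation:
    - [0,0,0]
    - [0,0,0]
    - [0,0,0]
    - [0,0,0]
  grip: [-0.1,-0.1,-0.1,-0.1]

```text
time_s: 1.25
position: [0.2681, -0.4949, 0.2449]
tcp_rot: [[-0.938, -0.0, 0.347], [-0.347, -0.0, -0.938], [0.0, -1.0, 0.0]]
force: [-0.3, -0.2, -0.1]
opening: 0.721
```

>>> arm_command:
  translation:
    - [-1,0,-0.84]
    - [-1,0,-0.84]
    - [-1,0,-0.84]
    - [-1,0,-0.84]
  rotation:
    - [0,0,0]
    - [0,0,0]
    - [0,0,0]
    - [0,0,0]
  grip: [-0.1,-0.1,-0.1,-0.1]

```text
time_s: 1.65
position: [0.3197, -0.406, 0.2449]
tcp_rot: [[-0.938, 0.0, 0.346], [-0.346, -0.002, -0.938], [0.0, -1.0, 0.002]]
force: [-0.5, -0.7, 0.2]
opening: 0.553
```

>>> arm_command:
  translation:
    - [-1,0,-0.84]
    - [-1,0,-0.84]
    - [-1,0,-0.84]
    - [-1,0,-0.84]
  rotation:
    - [0,0,0]
    - [0,0,0]
    - [0,0,0]
    - [0,0,0]
  grip: [-0.1,-0.1,-0.1,-0.1]

```text
time_s: 2.05
position: [0.3717, -0.3162, 0.2449]
tcp_rot: [[-0.938, 0.001, 0.346], [-0.346, -0.002, -0.938], [0.0, -1.0, 0.002]]
force: [-0.4, -0.1, -0.5]
opening: 0.549
```

>>> arm_command:
  translation:
    - [-1,0,-0.84]
    - [-1,0,-0.84]
    - [-1,0,-0.84]
    - [-1,0,-0.84]
  rotation:
    - [0,0,0]
    - [0,0,0]
    - [0,0,0]
    - [0,0,0]
  grip: [-0.1,-0.1,-0.1,-0.1]

```text
time_s: 2.45
position: [0.4239, -0.2257, 0.2448]
tcp_rot: [[-0.938, 0.001, 0.345], [-0.345, -0.002, -0.938], [-0.0, -1.0, 0.002]]
force: [0.2, -1.7, -0.2]
opening: 0.551
```

>>> arm_command:
  translation:
    - [-1,0,-0.84]
    - [-1,0,-0.84]
    - [-1,0,-0.84]
    - [-1,0,-0.84]
  rotation:
    - [0,0.1,0]
    - [0,0.2,0]
    - [0,0.3,0]
    - [0,0.4,0]
  grip: [-0.1,-0.1,-0.1,-0.1]

```text
time_s: 2.85
position: [0.4762, -0.1352, 0.2447]
tcp_rot: [[-0.997, 0.001, -0.071], [0.071, -0.002, -0.997], [-0.001, -1.0, 0.002]]
force: [-0.3, -1.5, 0.3]
opening: 0.549
```

```bash
cat >> h.py <<'E'
from scipy.spatial.transform import Rotation as Ro
def toolR(psi,t):
    p,t=np.radians([psi,t]); f=np.array([np.cos(p),np.sin(p),0]); z=np.array([np.sin(p),-np.cos(p),0])
    y=f*np.sin(t)-np.array([0,0,np.cos(t)]); return np.c_[np.cross(y,z),y,z]
def plan(*targets):
    "shares for successive calls; each target (pos,psi,tilt)"
    s=bot.read_state(); p=np.array(s['position']); R=np.array(s['tcp_rot'])
    for q,psi,t in targets:
        T=toolR(psi,t); print('tr',(R.T@(np.array(q)-p)/.08).round(3),'rot',(np.degrees(Ro.from_matrix(R.T@T).as_rotvec())/60).round(3)); p,R=np.array(q),T
E
python3 - <<'E'
from h import *
s=bot.read_state(); print(np.array(s['joint_positions']).round(1))
plan(([.525,-.043,.18],-11.6,0),([.525,-.043,.11],-11.6,0),([.525,-.043,.040],-11.6,0))
E
```

```text
[-2.880e+01  2.020e+01  1.004e+02 -1.000e-01  5.920e+01  6.530e+01]
tr [-0.525  0.807 -1.194] rot [-0.001  0.125 -0.001]
tr [0.    0.875 0.   ] rot [0. 0. 0.]
tr [0.    0.875 0.   ] rot [0. 0. 0.]
```

>>> arm_command:
  translation:
    - [-0.26,0.2,-0.6]
    - [-0.26,0.2,-0.6]
    - [-0.53,0.4,-1.0]
    - [-0.53,0.4,-1.0]
  rotation:
    - [0,0.125,0]
    - [0,0.125,0]
    - [0,0.125,0]
    - [0,0.125,0]
  grip: [-0.1,-0.1,-0.1,-0.1]

```text
time_s: 3.25
position: [0.5244, -0.0568, 0.2112]
tcp_rot: [[-0.981, -0.0, -0.195], [0.195, 0.0, -0.981], [0.0, -1.0, -0.0]]
force: [-0.5, -0.1, -0.3]
opening: 0.55
```

>>> arm_command:
  translation:
    - [0.02,0.3,-0.19]
    - [0.02,0.6,-0.19]
    - [0.02,0.6,-0.19]
  rotation:
    - [0,0,0]
    - [0,0,0]
    - [0,0,0]
  grip: [-0.1,-0.1,-0.1]

```text
time_s: 3.55
position: [0.5223, -0.0429, 0.1622]
tcp_rot: [[-0.98, -0.006, -0.197], [0.197, 0.001, -0.98], [0.006, -1.0, 0.0]]
force: [-0.5, -0.4, 0.2]
opening: 0.553
```

Run:
```python
from h import *
s=bot.read_state(); print(s['position'],np.array(s['joint_positions']).round(1))
plan(([.525,-.043,.11],-11.6,0),([.525,-.043,.040],-11.6,0))
c=cap('side'); i=c['image'][190:310,280:440]; cv2.imwrite('pics/s1.png',cv2.resize(i,None,fx=4,fy=4,interpolation=cv2.INTER_CUBIC))
```

```text
[ 0.52232641 -0.04294536  0.16220673] [-1.690e+01  2.950e+01  1.009e+02 -1.000e-01  5.000e+01  8.450e+01]
tr [-0.037  0.652 -0.006] rot [-0.     0.004  0.006]
tr [0.    0.875 0.   ] rot [0. 0. 0.]
```

View pics/s1.png

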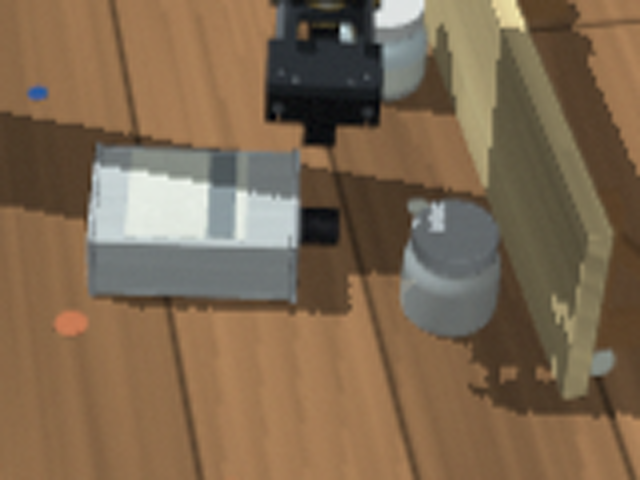

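The fingers hang above the cap, which sits at (320,225) in this crop, and they are clear of the jar at (450,265). Next I descend and pinch.

>>> arm_command:
  translation:
    - [-0.03,0.5,0]
    - [-0.03,0.9,0]
    - [-0.03,0.9,0]
  rotation:
    - [0,0,0]
    - [0,0,0]
    - [0,0,0]
  grip: [-0.1,-0.1,-0.1]

```text
time_s: 3.9
position: [0.5249, -0.0429, 0.0906]
tcp_rot: [[-0.98, -0.006, -0.198], [0.198, 0.001, -0.98], [0.006, -1.0, -0.0]]
force: [-0.6, 0.2, -0.4]
opening: 0.551
```

>>> arm_command:
  translation:
    - [0,0.4,0]
    - [0,0.63,0]
    - [0,0.63,0]
  rotation:
    - [0,0,0]
    - [0,0,0]
    - [0,0,0]
  grip: [-0.1,-0.1,-0.1]

```text
time_s: 4.2
position: [0.5266, -0.0427, 0.0423]
tcp_rot: [[-0.98, -0.001, -0.197], [0.197, 0.0, -0.98], [0.001, -1.0, 0.0]]
force: [-0.9, 0.7, 0.7]
opening: 0.55
```

>>> arm_command:
  translation:
    - [0,0,0]
    - [0,0,0]
    - [0,0,0]
    - [0,0,0]
    - [0,0,0]
  rotation:
    - [0,0,0]
    - [0,0,0]
    - [0,0,0]
    - [0,0,0]
    - [0,0,0]
  grip: [0.3,0.3,0.3,0.4,0.4]

```text
time_s: 4.7
position: [0.5274, -0.0415, 0.0431]
tcp_rot: [[-0.98, 0.002, -0.197], [0.197, -0.0, -0.98], [-0.002, -1.0, -0.0]]
force: [0.4, 1.2, 6.3]
opening: 0.317
```

Run:
```python
from h import *
s=bot.read_state(); print(s['position'],np.array(s['joint_positions']).round(1),s['force'],s['opening'],np.array(s['moment']).round(2))
```

```text
[ 0.52744346 -0.04154164  0.04309137] [-1.660e+01  4.150e+01  1.041e+02  1.000e-01  3.420e+01  8.470e+01] [0.43748662 1.15627384 6.32749292] 0.3167739070969458 [ 0.39 -0.17  0.01]
```

Run:
```python
from h import *
plan(([.493,.022,.0425],2,0))
```

```text
tr [ 0.579  0.006 -0.694] rot [ 0.    -0.223 -0.002]
```

>>> arm_command:
  translation:
    - [0.12,0,-0.14]
    - [0.24,0,-0.28]
    - [0.36,0,-0.42]
    - [0.48,0,-0.56]
    - [0.58,0,-0.69]
  rotation:
    - [0,-0.04,0]
    - [0,-0.09,0]
    - [0,-0.13,0]
    - [0,-0.18,0]
    - [0,-0.22,0]
  grip: [0.4,0.4,0.4,0.4,0.4]

```text
time_s: 5.2
position: [0.4948, 0.021, 0.0431]
tcp_rot: [[-0.999, 0.008, 0.038], [-0.038, -0.003, -0.999], [-0.008, -1.0, 0.003]]
force: [3.8, -4.0, 3.3]
opening: 0.31
```

>>> arm_command:
  translation:
    - [0,0,0]
    - [0,0,0]
    - [0,0,0]
    - [0,0,0]
  rotation:
    - [0,0,0]
    - [0,0,0]
    - [0,0,0]
    - [0,0,0]
  grip: [0.4,0.4,0.2,0.2]

```text
time_s: 5.6
position: [0.4909, 0.022, 0.0421]
tcp_rot: [[-0.999, -0.002, 0.034], [-0.034, 0.0, -0.999], [0.002, -1.0, -0.0]]
force: [-0.5, -0.2, 0.7]
opening: 0.381
```

Run:
```python
from h import *
s=bot.read_state(); print(s['position'],np.array(s['joint_positions']).round(1),np.round(s['force'],1),s['opening'])
S={n:cap(n) for n in('side','top')}
for n in S:
    for k in('tin','tin_cap'):
        for r in models.spot_point(n,k)[:3]:
            p=np.array(r['point'])*[640,480]; print(n,k,round(r['conf'],2),p.round(0),atz(S[n],p,.028).round(3))
# hypothesis overlay of the tin
K=4
def ov(n,o,w,h,f,foot,psi):
    c=S[n]; big=cv2.resize(c['image'][o[1]:o[1]+h,o[0]:o[0]+w],None,fx=K,fy=K,interpolation=cv2.INTER_CUBIC)
    P=np.array([(x,y,z) for x in(0,.15) for y in(-.05,.05) for z in(0,.056)])@yaw(psi).T+foot
    q=((proj(c,P)-o+.5)*K).astype(int)
    for i in range(8):
        for j in range(i):
            if bin(i^j).count('1')==1: cv2.line(big,tuple(map(int,q[i])),tuple(map(int,q[j])),(0,0,255),1)
    return big
g=np.array(s['position'])-yaw(2)@[.1625,0,0]; g[2]=0; print(g)
a=ov('side',np.array([270,190]),100,120,0,g,2); b=ov('top',np.array([260,170]),90,120,0,g,2)
cv2.imwrite('pics/a2.png',np.hstack([a,b]))
```

```text
[0.49094877 0.02198439 0.042061  ] [-10.5  40.5 109.4  -0.   30.2  77.6] [-0.5 -0.2  0.7] 0.3805178618368068
side tin 0.88 [228. 162.] [0.162 0.416 0.028]
side tin 0.66 [318. 377.] [ 0.351 -0.465  0.028]
side tin 0.59 [288. 245.] [ 0.324 -0.005  0.028]
side tin_cap 0.97 [344. 235.] [0.493 0.013 0.028]
side tin_cap 0.86 [248. 373.] [ 0.187 -0.431  0.028]
side tin_cap 0.84 [238. 190.] [0.189 0.265 0.028]
top tin 0.73 [458. 264.] [ 0.338 -0.473  0.028]
top tin 0.71 [295. 269.] [0.323 0.025 0.028]
top tin 0.71 [161. 316.] [0.179 0.43  0.028]
top tin_cap 0.92 [449. 316.] [ 0.181 -0.441  0.028]
[0.32854777 0.01631323 0.        ]
```

View pics/a2.png

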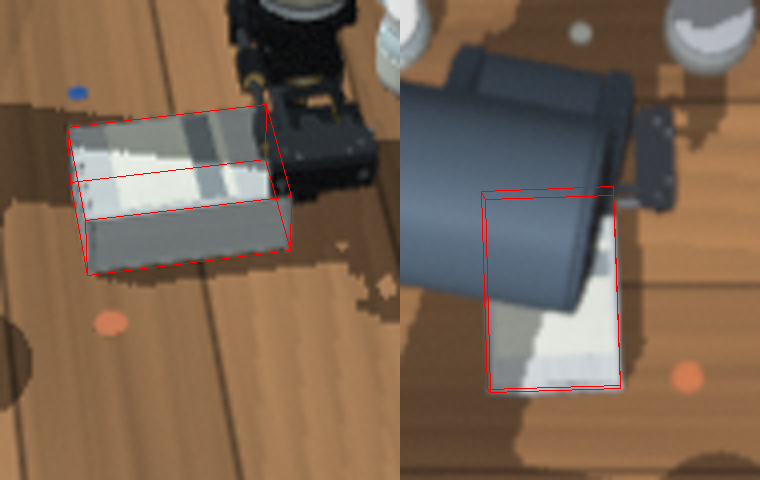

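The tin model (red) fits both views: foot at about (0.3285, 0.0163), yaw about 2°, centred on the board's midline. Next I'll re-grip with the tool leaning 30° towards the board.

```bash
cat >> h.py <<'E'
FO=np.array([.3285,.0165,0.]); PSI=2.
F=yaw(PSI)@[1,0,0]
def pose(pivx,phi,tilt,zc=.168,s=.010):
    "TCP for tin with pivot edge (+x bottom edge, on table) at distance pivx along F from FO, lean phi from upright, tool tilt"
    c,sn=np.cos(np.radians(phi)),np.sin(np.radians(phi)); t=np.radians(tilt)
    C=FO+F*(pivx+zc*sn-.028*c)+np.array([0,0,zc*c+.028*sn])
    return C-(.022-s)*(F*np.sin(t)-np.array([0,0,np.cos(t)])),PSI,tilt
E
python3 - <<'E'
from h import *
print(pose(0,90,-30)); plan(pose(0,90,-30))
E
```

```text
(array([0.502394  , 0.02257251, 0.0383923 ]), 2.0, -30)
tr [-0.136  0.044 -0.009] rot [ 0.001 -0.002 -0.499]
```

>>> arm_command:
  translation:
    - [0,0,0]
    - [-0.03,0,-0.01]
    - [-0.06,0.01,-0.01]
    - [-0.1,0.02,-0.01]
    - [-0.14,0.04,-0.01]
  rotation:
    - [0,0,0]
    - [0,0,-0.12]
    - [0,0,-0.25]
    - [0,0,-0.37]
    - [0,0,-0.5]
  grip: [0,0,0,0,0]

```text
time_s: 6.4
position: [0.5037, 0.0226, 0.0398]
tcp_rot: [[-0.864, -0.503, 0.032], [-0.028, -0.017, -0.999], [0.503, -0.864, 0.0]]
force: [0.8, -0.6, 0.2]
opening: 0.499
```

>>> arm_command:
  translation:
    - [0,0,0]
    - [0,0,0]
    - [0,0,0]
    - [0,0,0]
    - [0,0,0]
  rotation:
    - [0,0,0]
    - [0,0,0]
    - [0,0,0]
    - [0,0,0]
    - [0,0,0]
  grip: [0.1,0.3,0.38,0.38,0.38]

```text
time_s: 6.9
position: [0.502, 0.0226, 0.0398]
tcp_rot: [[-0.865, -0.5, 0.032], [-0.028, -0.016, -0.999], [0.5, -0.866, 0.0]]
force: [-1.8, -0.1, 0.3]
opening: 0.316
```

Run:
```python
from h import *
s=bot.read_state(); print(s['position'],np.array(s['joint_positions']).round(1),np.round(s['force'],1),s['opening'],np.round(s['moment'],2))
for a in ((0,80,-20),(0,70,-10),(0,60,0),(0,52,8)): print(a,pose(*a)[0].round(4))
plan(pose(0,80,-20),pose(0,70,-10),pose(0,60,0),pose(0,52,8))
```

```text
[0.50199592 0.02264925 0.03977962] [-7.5 50.3 86.9 -4.9 72.6 83.4] [-1.8 -0.1  0.3] 0.3156953293967769 [-0.03 -0.09  0.07]
(0, 80, -20) [0.4931 0.0222 0.068 ]
(0, 70, -10) [0.4788 0.0217 0.0956]
(0, 60, 0) [0.4599 0.0211 0.1202]
(0, 52, 8) [0.4419 0.0205 0.1374]
tr [ 0.273 -0.25   0.001] rot [ 0.001 -0.002  0.167]
tr [ 0.286 -0.263 -0.   ] rot [-0.    -0.     0.167]
tr [ 0.286 -0.263 -0.   ] rot [0.    0.    0.167]
tr [ 0.225 -0.214  0.   ] rot [ 0.    -0.     0.133]
```

>>> arm_command:
  translation:
    - [0.09,-0.09,0]
    - [0.18,-0.18,0]
    - [0.28,-0.27,0]
    - [0.28,-0.27,0]
  rotation:
    - [0,0,0.05]
    - [0,0,0.11]
    - [0,0,0.167]
    - [0,0,0.167]
  grip: [0.38,0.38,0.38,0.38]

```text
time_s: 7.3
position: [0.4925, 0.0226, 0.0705]
tcp_rot: [[-0.939, -0.342, 0.032], [-0.03, -0.011, -0.999], [0.342, -0.94, 0.0]]
force: [-2.0, -0.1, -3.2]
opening: 0.314
```

>>> arm_command:
  translation:
    - [0.09,-0.09,0]
    - [0.18,-0.18,0]
    - [0.28,-0.26,0]
    - [0.28,-0.26,0]
  rotation:
    - [0,0,0.05]
    - [0,0,0.11]
    - [0,0,0.167]
    - [0,0,0.167]
  grip: [0.38,0.38,0.38,0.38]

```text
time_s: 7.7
position: [0.4791, 0.0221, 0.0969]
tcp_rot: [[-0.984, -0.174, 0.032], [-0.032, -0.005, -0.999], [0.174, -0.985, -0.0]]
force: [-2.3, 1.1, -3.6]
opening: 0.314
```

```bash
cat >> h.py <<'E'
def tinbox(phi,pivx):
    c,s=np.cos(np.radians(phi)),np.sin(np.radians(phi)); 
    P=[]
    for x in(-.028,.028):
        for y in(-.05,.05):
            for z in(0,.15):
                P.append(FO+F*(pivx+(x-.028)*c+z*s)+yaw(PSI)@[0,y,0]+np.array([0,0,z*c-(x-.028)*s]))
    return np.array(P)
def check(name,phi,pivx,o=(270,170),w=190,h=150,K=4,save=None):
    c=cap(name); o=np.array(o); big=cv2.resize(c['image'][o[1]:o[1]+h,o[0]:o[0]+w],None,fx=K,fy=K,interpolation=cv2.INTER_CUBIC)
    q=((proj(c,tinbox(phi,pivx))-o+.5)*K).astype(int)
    for i in range(8):
        for j in range(i):
            if bin(i^j).count('1')==1: cv2.line(big,tuple(map(int,q[i])),tuple(map(int,q[j])),(0,0,255),1)
    cv2.imwrite('pics/'+save,big)
def st():
    s=bot.read_state(); print(round(s['time_s'],2),np.round(s['position'],4),np.array(s['joint_positions']).round(1),'F',np.round(s['force'],1),'M',np.round(s['moment'],2),round(s['opening'],3))
E
python3 - <<'E'
from h import *
st(); plan(pose(0,70,-10)); check('side',70,0,save='c70.png')
E
```

```text
7.7 [0.4791 0.0221 0.0969] [ -9.6  36.4 103.   -2.5  50.5  80.4] F [-2.3  1.1 -3.6] M [0.04 0.16 0.04] 0.314
tr [0.001 0.017 0.004] rot [ 0.001 -0.003  0.   ]
```

View pics/c70.png

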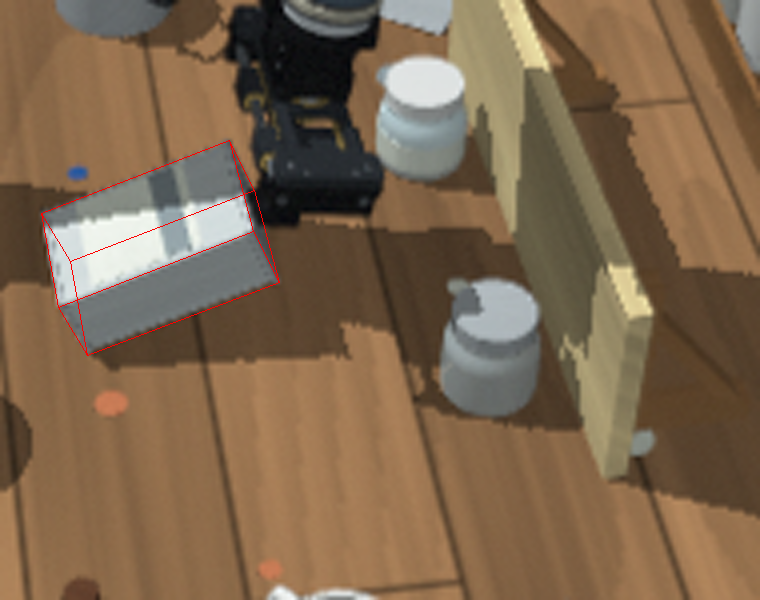

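The model (red) matches the raised tin, and its foot is on the table at pixel (88,355). I'll continue to a lean of 50°, a touch lower to keep the foot loaded, then tow forward.

Run:
```python
from h import *
lo=lambda p:(p[0]-[0,0,.001],p[1],p[2])
plan(lo(pose(0,60,0)),lo(pose(0,50,10)),lo(pose(.07,50,10)),lo(pose(.14,50,10)),lo(pose(.18,50,10)))
```

```text
tr [ 0.293 -0.239  0.004] rot [ 0.    -0.003  0.168]
tr [ 0.286 -0.263  0.   ] rot [ 0.    -0.     0.167]
tr [-0.862  0.152  0.   ] rot [0. 0. 0.]
tr [-0.862  0.152 -0.   ] rot [0. 0. 0.]
tr [-0.492  0.087  0.   ] rot [0. 0. 0.]
```

>>> arm_command:
  translation:
    - [0.1,-0.08,0]
    - [0.19,-0.16,0]
    - [0.29,-0.24,0]
    - [0.29,-0.24,0]
  rotation:
    - [0,0,0.05]
    - [0,0,0.11]
    - [0,0,0.167]
    - [0,0,0.167]
  grip: [0.38,0.38,0.38,0.38]

```text
time_s: 8.15
position: [0.4614, 0.0212, 0.1195]
tcp_rot: [[-0.999, 0.002, 0.032], [-0.032, -0.0, -0.999], [-0.002, -1.0, 0.0]]
force: [0.2, -0.3, -1.2]
opening: 0.314
```

>>> arm_command:
  translation:
    - [0.09,-0.09,0]
    - [0.18,-0.18,0]
    - [0.28,-0.26,0]
    - [0.28,-0.26,0]
  rotation:
    - [0,0,0.05]
    - [0,0,0.11]
    - [0,0,0.167]
    - [0,0,0.167]
  grip: [0.38,0.38,0.38,0.38]

```text
time_s: 8.55
position: [0.4397, 0.0202, 0.1402]
tcp_rot: [[-0.984, 0.177, 0.032], [-0.031, 0.005, -0.999], [-0.177, -0.984, 0.0]]
force: [1.8, -0.7, -0.7]
opening: 0.309
```

>>> arm_command:
  translation:
    - [-0.18,0.03,0]
    - [-0.35,0.06,0]
    - [-0.52,0.09,0]
    - [-0.7,0.12,0]
    - [-0.86,0.15,0]
  rotation:
    - [0,0,0]
    - [0,0,0]
    - [0,0,0]
    - [0,0,0]
    - [0,0,0]
  grip: [0.38,0.38,0.38,0.38,0.38]

```text
time_s: 9.05
position: [0.5079, 0.0233, 0.1381]
tcp_rot: [[-0.985, 0.167, 0.033], [-0.032, 0.007, -0.999], [-0.167, -0.986, -0.002]]
force: [-1.7, -0.5, -3.7]
opening: 0.317
```

Run:
```python
from h import *
st()
lo=lambda p:(p[0]-[0,0,.001],p[1],p[2])
plan(lo(pose(.14,50,10)),lo(pose(.18,50,10)))
```

```text
9.05 [0.5079 0.0233 0.1381] [-11.3  28.6 111.1   4.4  31.   73.2] F [-1.7 -0.5 -3.7] M [-0.04  0.67  0.  ] 0.317
tr [-0.856  0.117  0.005] rot [ 0.001 -0.002  0.007]
tr [-0.492  0.087  0.   ] rot [0. 0. 0.]
```

>>> arm_command:
  translation:
    - [-0.18,0.03,0]
    - [-0.35,0.06,0]
    - [-0.52,0.09,0]
    - [-0.7,0.11,0]
    - [-0.86,0.13,0]
  rotation:
    - [0,0,0]
    - [0,0,0]
    - [0,0,0]
    - [0,0,0]
    - [0,0,0]
  grip: [0.38,0.38,0.38,0.38,0.38]

```text
time_s: 9.55
position: [0.5772, 0.0255, 0.1393]
tcp_rot: [[-0.986, 0.166, 0.033], [-0.032, 0.007, -0.999], [-0.166, -0.986, -0.001]]
force: [-1.0, 0.8, -3.0]
opening: 0.317
```

>>> arm_command:
  translation:
    - [-0.12,0.02,0]
    - [-0.24,0.04,0]
    - [-0.36,0.06,0]
    - [-0.49,0.08,0]
  rotation:
    - [0,0,0]
    - [0,0,0]
    - [0,0,0]
    - [0,0,0]
  grip: [0.38,0.38,0.38,0.38]

```text
time_s: 9.95
position: [0.6178, 0.0265, 0.1417]
tcp_rot: [[-0.984, 0.173, 0.032], [-0.032, 0.006, -0.999], [-0.173, -0.985, -0.0]]
force: [-1.4, 0.6, -3.7]
opening: 0.317
```

Run:
```python
from h import *
st()
lo=lambda p:(p[0]-[0,0,.001],p[1],p[2])
plan(lo(pose(.18,50,10)),lo(pose(.20,50,10))); check('side',50,.18,save='c50.png')
```

```text
9.95 [0.6178 0.0265 0.1417] [-8.7 34.3 95.6  2.8 40.3 77.4] F [-1.4  0.6 -3.7] M [-0.02  0.47 -0.01] 0.317
tr [ 0.013  0.016 -0.001] rot [-0.    -0.002  0.001]
tr [-0.246  0.043 -0.   ] rot [0. 0. 0.]
```

View pics/c50.png

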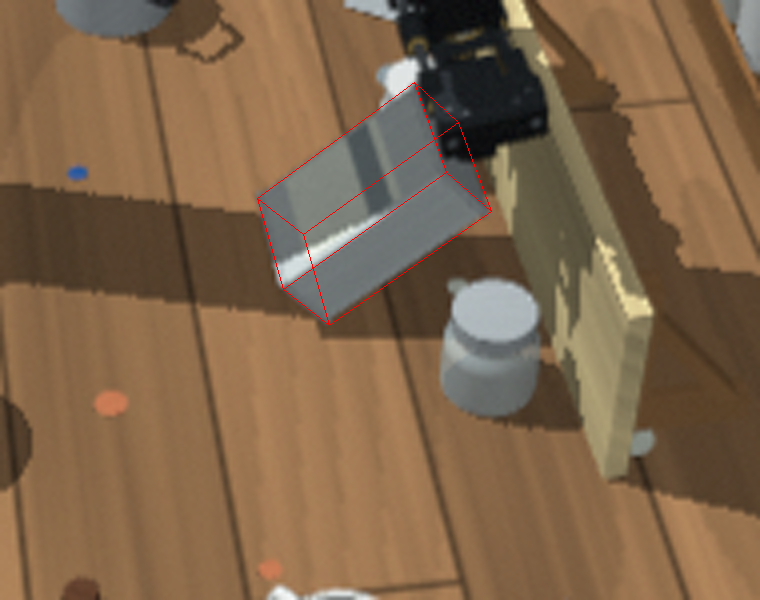

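The model fits again, with the tin leaning 50° and its foot at (328,325) on the table. Now I ease it in to touch the board.

>>> arm_command:
  translation:
    - [-0.06,0.01,0]
    - [-0.12,0.02,0]
    - [-0.18,0.03,0]
    - [-0.2,0.035,0]
  rotation:
    - [0,0,0]
    - [0,0,0]
    - [0,0,0]
    - [0,0,0]
  grip: [0.38,0.38,0.38,0.38]

```text
time_s: 10.4
position: [0.6345, 0.0269, 0.1426]
tcp_rot: [[-0.984, 0.176, 0.032], [-0.032, 0.006, -0.999], [-0.176, -0.984, 0.0]]
force: [-1.2, -0.0, -4.0]
opening: 0.315
```

>>> arm_command:
  translation:
    - [-0.02,0.003,0]
    - [-0.03,0.005,0]
    - [-0.03,0.005,0]
  rotation:
    - [0,0,0]
    - [0,0,0]
    - [0,0,0]
  grip: [0.38,0.38,0.38]

```text
time_s: 10.7
position: [0.6363, 0.027, 0.1424]
tcp_rot: [[-0.984, 0.175, 0.032], [-0.032, 0.006, -0.999], [-0.175, -0.985, -0.0]]
force: [-2.0, -0.1, -3.4]
opening: 0.317
```

>>> arm_command:
  translation:
    - [-0.02,0.003,0]
    - [-0.03,0.005,0]
    - [-0.03,0.005,0]
  rotation:
    - [0,0,0]
    - [0,0,0]
    - [0,0,0]
  grip: [0.38,0.38,0.38]

```text
time_s: 11.0
position: [0.6389, 0.0271, 0.1425]
tcp_rot: [[-0.984, 0.175, 0.032], [-0.032, 0.006, -0.999], [-0.175, -0.984, -0.0]]
force: [-1.0, -0.4, -3.7]
opening: 0.314
```

>>> arm_command:
  translation:
    - [-0.02,0.003,0]
    - [-0.025,0.004,0]
    - [-0.025,0.004,0]
  rotation:
    - [0,0,0]
    - [0,0,0]
    - [0,0,0]
  grip: [0.38,0.38,0.38]

```text
time_s: 11.3
position: [0.641, 0.0272, 0.1425]
tcp_rot: [[-0.984, 0.175, 0.032], [-0.032, 0.006, -0.999], [-0.175, -0.985, -0.0]]
force: [-0.9, -0.4, -4.0]
opening: 0.317
```

>>> arm_command:
  translation:
    - [-0.015,0.003,0]
    - [-0.02,0.004,0]
    - [-0.02,0.004,0]
  rotation:
    - [0,0,0]
    - [0,0,0]
    - [0,0,0]
  grip: [0.38,0.38,0.38]

```text
time_s: 11.6
position: [0.6425, 0.0272, 0.1425]
tcp_rot: [[-0.984, 0.175, 0.032], [-0.032, 0.006, -0.999], [-0.175, -0.985, -0.0]]
force: [-1.3, 0.4, -3.8]
opening: 0.314
```

>>> arm_command:
  translation:
    - [-0.015,0.003,0]
    - [-0.02,0.004,0]
    - [-0.02,0.004,0]
  rotation:
    - [0,0,0]
    - [0,0,0]
    - [0,0,0]
  grip: [0.38,0.38,0.38]

```text
time_s: 11.9
position: [0.6439, 0.0273, 0.1424]
tcp_rot: [[-0.984, 0.175, 0.032], [-0.032, 0.006, -0.999], [-0.175, -0.985, -0.0]]
force: [-1.5, -0.3, -3.3]
opening: 0.316
```

>>> arm_command:
  translation:
    - [-0.015,0.003,0]
    - [-0.02,0.004,0]
    - [-0.02,0.004,0]
  rotation:
    - [0,0,0]
    - [0,0,0]
    - [0,0,0]
  grip: [0.38,0.38,0.38]

```text
time_s: 12.2
position: [0.6444, 0.0274, 0.1421]
tcp_rot: [[-0.985, 0.172, 0.033], [-0.032, 0.006, -0.999], [-0.172, -0.985, -0.0]]
force: [-4.7, -0.4, -1.3]
opening: 0.316
```

The cap met the board with a small force (about 4 N) while the tin still leans about 50°. Now I compute the sliding steps.

```bash
cat >> h.py <<'E'
def slide(phi,tilt,D=.336):
    c,s=np.cos(np.radians(phi)),np.sin(np.radians(phi))
    return pose(D-max(.18*s-.014*c,.15*s),phi,tilt)
def chain(ts):
    p=None
    for q,psi,t in ts:
        T=toolR(psi,t); q=np.array(q)
        if p is not None: print(q.round(4),t,'tr',(R.T@(q-p)/.08).round(3),'rot',(np.degrees(Ro.from_matrix(R.T@T).as_rotvec())/60).round(3))
        p,R=q,T
E
python3 - <<'E'
from h import *
st()
chain([slide(a,60-a) for a in (50,46,42,38,34,30,26,22)])
E
```

```text
12.2 [0.6444 0.0274 0.1421] [-8.3 35.9 91.7  2.6 42.7 78.1] F [-4.7 -0.4 -1.3] M [-0.14  0.94  0.03] 0.316
[0.643  0.0275 0.1485] 14 tr [-0.004 -0.091  0.   ] rot [0.    0.    0.067]
[0.6422 0.0275 0.155 ] 18 tr [-0.009 -0.082  0.   ] rot [-0.     0.     0.067]
[0.6414 0.0274 0.1608] 22 tr [-0.013 -0.071 -0.   ] rot [ 0.    -0.     0.067]
[0.6407 0.0274 0.1657] 26 tr [-0.016 -0.061 -0.   ] rot [-0.    -0.     0.067]
[0.6402 0.0274 0.1699] 30 tr [-0.017 -0.05   0.   ] rot [0.    0.    0.067]
[0.6398 0.0274 0.1732] 34 tr [-0.016 -0.039 -0.   ] rot [-0.    -0.     0.067]
[0.6377 0.0273 0.1757] 38 tr [ 0.004 -0.04   0.   ] rot [0.    0.    0.067]
```

>>> arm_command:
  translation:
    - [0,-0.03,0]
    - [-0.002,-0.06,0]
    - [-0.004,-0.09,0]
    - [-0.004,-0.09,0]
  rotation:
    - [0,0,0.02]
    - [0,0,0.045]
    - [0,0,0.067]
    - [0,0,0.067]
  grip: [0.38,0.38,0.38,0.38]

```text
time_s: 12.6
position: [0.6432, 0.0276, 0.1492]
tcp_rot: [[-0.97, 0.241, 0.032], [-0.031, 0.008, -0.999], [-0.242, -0.97, -0.001]]
force: [-4.4, -0.8, -3.3]
opening: 0.315
```

>>> arm_command:
  translation:
    - [-0.002,-0.03,0]
    - [-0.005,-0.055,0]
    - [-0.009,-0.082,0]
    - [-0.009,-0.082,0]
  rotation:
    - [0,0,0.02]
    - [0,0,0.045]
    - [0,0,0.067]
    - [0,0,0.067]
  grip: [0.38,0.38,0.38,0.38]

```text
time_s: 13.0
position: [0.6423, 0.0276, 0.1557]
tcp_rot: [[-0.951, 0.309, 0.032], [-0.031, 0.011, -0.999], [-0.309, -0.951, -0.001]]
force: [-7.2, 0.6, -2.7]
opening: 0.317
```

>>> arm_command:
  translation:
    - [0,-0.025,0]
    - [-0.003,-0.05,0]
    - [-0.006,-0.071,0]
    - [-0.006,-0.071,0]
  rotation:
    - [0,0,0.02]
    - [0,0,0.045]
    - [0,0,0.067]
    - [0,0,0.067]
  grip: [0.38,0.38,0.38,0.38]

```text
time_s: 13.4
position: [0.6412, 0.0275, 0.1612]
tcp_rot: [[-0.927, 0.375, 0.033], [-0.03, 0.013, -0.999], [-0.375, -0.927, -0.001]]
force: [-6.7, -1.2, -2.9]
opening: 0.318
```

>>> arm_command:
  translation:
    - [-0.004,-0.02,0]
    - [-0.008,-0.04,0]
    - [-0.012,-0.061,0]
    - [-0.012,-0.061,0]
  rotation:
    - [0,0,0.02]
    - [0,0,0.045]
    - [0,0,0.067]
    - [0,0,0.067]
  grip: [0.38,0.38,0.38,0.38]

```text
time_s: 13.8
position: [0.6403, 0.0275, 0.166]
tcp_rot: [[-0.898, 0.438, 0.033], [-0.029, 0.015, -0.999], [-0.439, -0.899, -0.001]]
force: [-7.0, 0.1, -2.9]
opening: 0.315
```

Run:
```python
from h import *
st(); check('side',34,.3355-.089,o=(300,160),w=150,h=130,save='c34.png')
```

```text
13.8 [0.6403 0.0275 0.166 ] [ -9.8  31.3 103.3  14.8  20.6  65.6] F [-7.   0.1 -2.9] M [0.02 1.63 0.  ] 0.315
```

View pics/c34.png

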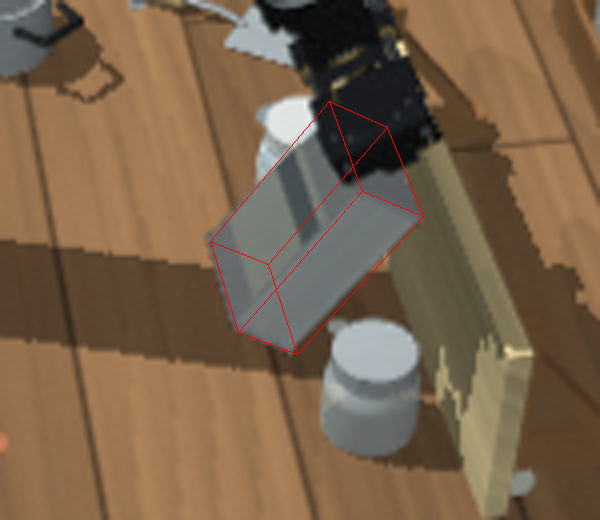

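The model fits at about 34°, with the foot at (296,353) in this crop and the top on the board. Next I go on to about 24°, with slightly less tool tilt because the wrist is near its straight pose.

Run:
```python
from h import *
chain([slide(34,26),slide(30,30),slide(27,32.5),slide(24,34.5)])
```

```text
[0.6402 0.0274 0.1699] 30 tr [-0.017 -0.05   0.   ] rot [0.    0.    0.067]
[0.6399 0.0274 0.1725] 32.5 tr [-0.014 -0.03  -0.   ] rot [-0.     0.     0.042]
[0.6393 0.0274 0.1748] 34.5 tr [-0.008 -0.028 -0.   ] rot [-0.    -0.     0.033]
```

>>> arm_command:
  translation:
    - [-0.003,-0.017,0]
    - [-0.007,-0.034,0]
    - [-0.011,-0.05,0]
    - [-0.011,-0.05,0]
  rotation:
    - [0,0,0.02]
    - [0,0,0.045]
    - [0,0,0.067]
    - [0,0,0.067]
  grip: [0.38,0.38,0.38,0.38]

```text
time_s: 14.25
position: [0.6394, 0.0275, 0.1699]
tcp_rot: [[-0.865, 0.5, 0.033], [-0.028, 0.017, -0.999], [-0.501, -0.866, -0.001]]
force: [-5.6, -0.2, -4.0]
opening: 0.315
```

>>> arm_command:
  translation:
    - [-0.004,-0.01,0]
    - [-0.008,-0.02,0]
    - [-0.012,-0.03,0]
    - [-0.012,-0.03,0]
  rotation:
    - [0,0,0.015]
    - [0,0,0.03]
    - [0,0,0.042]
    - [0,0,0.042]
  grip: [0.38,0.38,0.38,0.38]

```text
time_s: 14.65
position: [0.6407, 0.027, 0.1735]
tcp_rot: [[-0.84, 0.541, 0.032], [-0.027, 0.017, -0.999], [-0.541, -0.841, 0.0]]
force: [-3.8, -0.7, -2.9]
opening: 0.317
```

Run:
```python
from h import *
st()
```

```text
14.65 [0.6407 0.027  0.1735] [-10.5  30.6 107.7  35.1  11.6  45. ] F [-3.8 -0.7 -2.9] M [0.03 1.32 0.  ] 0.317
```

>>> arm_command:
  translation:
    - [-0.004,-0.01,0]
    - [-0.008,-0.02,0]
    - [-0.012,-0.03,0]
    - [-0.012,-0.03,0]
  rotation:
    - [0,0,0.01]
    - [0,0,0.02]
    - [0,0,0.025]
    - [0,0,0.025]
  grip: [0.38,0.38,0.38,0.38]

```text
time_s: 15.05
position: [0.6396, 0.0271, 0.1752]
tcp_rot: [[-0.827, 0.561, 0.033], [-0.027, 0.018, -0.999], [-0.561, -0.828, 0.0]]
force: [-4.8, -0.7, -6.8]
opening: 0.315
```

Run:
```python
from h import *
st(); check('side',24,.336-.061,o=(300,160),w=150,h=130,save='c24.png')
```

```text
15.05 [0.6396 0.0271 0.1752] [-10.7  30.5 108.7  44.1  10.1  35.8] F [-4.8 -0.7 -6.8] M [-0.09  1.54  0.05] 0.315
```

View pics/c24.png

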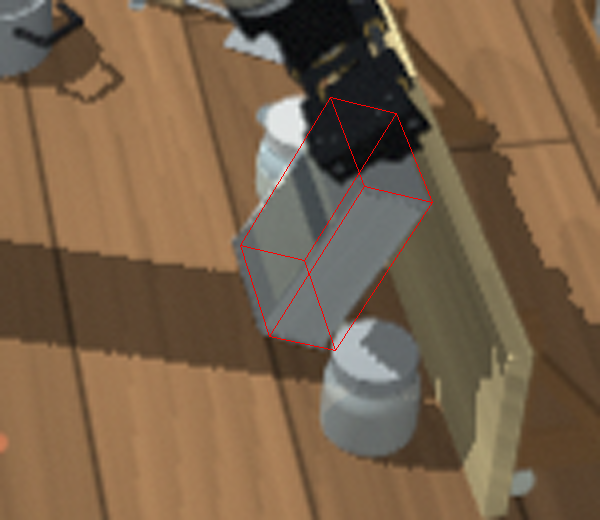

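In this view the tin leans slightly more than modelled, at about 26°. Fz also suggests the foot is very lightly loaded. The wrist still turns freely past its straight pose, so I'll keep this pinch, turn the tool a bit more with the cap held in place, and check the load.

>>> arm_command:
  translation:
    - [0.002,0.005,0]
    - [0.004,0.008,0]
    - [0.006,0.008,0]
    - [0.006,0.008,0]
  rotation:
    - [0,0,0.015]
    - [0,0,0.03]
    - [0,0,0.04]
    - [0,0,0.04]
  grip: [0.38,0.38,0.38,0.38]

```text
time_s: 15.5
position: [0.6393, 0.027, 0.1748]
tcp_rot: [[-0.802, 0.596, 0.031], [-0.026, 0.018, -1.0], [-0.596, -0.803, 0.001]]
force: [-7.2, 0.7, -3.2]
opening: 0.317
```

Run:
```python
from h import *
st(); plan(slide(24,36.5))
chain([slide(a,60.5-a) for a in (24,21,18,15,12,9,6,3,0)])
```

```text
15.5 [0.6393 0.027  0.1748] [-11.   30.8 110.4  69.3   8.1  10.5] F [-7.2  0.7 -3.2] M [0.16 1.74 0.18] 0.317
tr [ 0.006  0.001 -0.004] rot [-0.003 -0.002 -0.002]
[0.637  0.0273 0.1761] 39.5 tr [ 0.007 -0.031  0.   ] rot [-0.    0.    0.05]
[0.6351 0.0272 0.1773] 42.5 tr [ 0.009 -0.026 -0.   ] rot [-0.    0.    0.05]
[0.6334 0.0271 0.1779] 45.5 tr [ 0.011 -0.021  0.   ] rot [ 0.   -0.    0.05]
[0.6317 0.0271 0.1781] 48.5 tr [ 0.013 -0.017  0.   ] rot [-0.    0.    0.05]
[0.6301 0.027  0.1778] 51.5 tr [ 0.016 -0.012 -0.   ] rot [-0.    0.    0.05]
[0.6286 0.027  0.177 ] 54.5 tr [ 0.02  -0.008  0.   ] rot [ 0.   -0.    0.05]
[0.6272 0.0269 0.1757] 57.5 tr [ 0.023 -0.005 -0.   ] rot [ 0.   -0.    0.05]
[0.6259 0.0269 0.1739] 60.5 tr [ 0.027 -0.002  0.   ] rot [-0.    0.    0.05]
```

>>> arm_command:
  translation:
    - [0.003,-0.01,0]
    - [0.006,-0.02,0]
    - [0.009,-0.031,0]
    - [0.009,-0.031,0]
    - [0.009,-0.031,0]
  rotation:
    - [0,0,0.015]
    - [0,0,0.03]
    - [0,0,0.05]
    - [0,0,0.05]
    - [0,0,0.05]
  grip: [0.38,0.38,0.38,0.38,0.38]

```text
time_s: 16.0
position: [0.6377, 0.0259, 0.1763]
tcp_rot: [[-0.771, 0.636, 0.03], [-0.025, 0.017, -1.0], [-0.636, -0.771, 0.003]]
force: [-3.8, -0.4, -4.9]
opening: 0.316
```

>>> arm_command:
  translation:
    - [0.003,-0.009,0]
    - [0.006,-0.018,0]
    - [0.01,-0.026,0]
    - [0.01,-0.026,0]
    - [0.01,-0.026,0]
  rotation:
    - [0,0,0.015]
    - [0,0,0.03]
    - [0,0,0.05]
    - [0,0,0.05]
    - [0,0,0.05]
  grip: [0.38,0.38,0.38,0.38,0.38]

```text
time_s: 16.5
position: [0.6361, 0.0263, 0.1776]
tcp_rot: [[-0.736, 0.676, 0.031], [-0.024, 0.02, -1.0], [-0.676, -0.737, 0.001]]
force: [-2.7, -1.9, -2.7]
opening: 0.315
```

Run:
```python
from h import *
st(); plan(slide(18,42.5))
```

```text
16.5 [0.6361 0.0263 0.1776] [-11.8  31.5 114.6 130.6  12.  -51.4] F [-2.7 -1.9 -2.7] M [-0.23  1.24 -0.18] 0.315
tr [ 0.012 -0.004 -0.012] rot [-0.003 -0.002 -0.001]
```

>>> arm_command:
  translation:
    - [0.001,-0.005,-0.002]
    - [0.003,-0.01,-0.004]
    - [0.005,-0.016,-0.006]
    - [0.005,-0.016,-0.006]
    - [0.005,-0.016,-0.006]
  rotation:
    - [0,0,0.015]
    - [0,0,0.03]
    - [0,0,0.05]
    - [0,0,0.05]
    - [0,0,0.05]
  grip: [0.38,0.38,0.38,0.38,0.38]

```text
time_s: 17.0
position: [0.6349, 0.0272, 0.1783]
tcp_rot: [[-0.7, 0.714, 0.032], [-0.023, 0.023, -0.999], [-0.714, -0.7, 0.0]]
force: [-2.6, -0.0, -2.9]
opening: 0.32
```

>>> arm_command:
  translation:
    - [0.003,-0.006,0]
    - [0.007,-0.012,0]
    - [0.011,-0.017,0]
    - [0.011,-0.017,0]
    - [0.011,-0.017,0]
  rotation:
    - [0,0,0.015]
    - [0,0,0.03]
    - [0,0,0.05]
    - [0,0,0.05]
    - [0,0,0.05]
  grip: [0.38,0.38,0.38,0.38,0.38]

```text
time_s: 17.5
position: [0.6336, 0.0274, 0.1788]
tcp_rot: [[-0.661, 0.75, 0.033], [-0.022, 0.025, -0.999], [-0.75, -0.661, 0.0]]
force: [-0.7, -0.7, -2.2]
opening: 0.316
```

Run:
```python
from h import *
st(); plan(slide(12,48.5)); check('side',12,.336-.15*np.sin(np.radians(12)),o=(300,160),w=150,h=130,save='c12.png')
```

```text
17.5 [0.6336 0.0274 0.1788] [-12.5  33.3 118.6 150.6  22.3 -72.1] F [-0.7 -0.7 -2.2] M [0.06 1.05 0.01] 0.316
tr [ 0.023 -0.012  0.004] rot [-0.002 -0.001 -0.002]
```

View pics/c12.png

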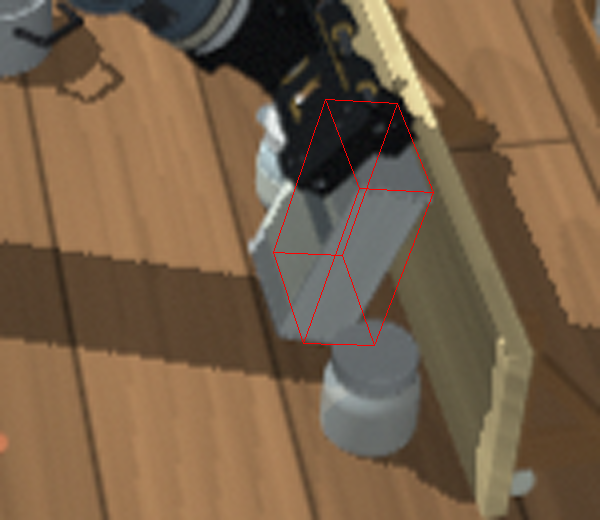

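In this view the foot lags the model: its near corner is at (283,338) against the modelled (303,342). So the tin is at about 18°, because the pinch slipped a little. That is inside the range where friction holds it, so I'll set it down lightly, release, back off and push the foot in low down.

>>> arm_command:
  translation:
    - [0.01,0.008,0]
    - [0.01,0.008,0]
    - [0.01,0.008,0]
    - [0.01,0.008,0]
  rotation:
    - [0,0,0]
    - [0,0,0]
    - [0,0,0]
    - [0,0,0]
  grip: [0.38,0.34,0.3,0.2]

```text
time_s: 17.95
position: [0.6338, 0.0273, 0.1782]
tcp_rot: [[-0.659, 0.751, 0.033], [-0.022, 0.024, -0.999], [-0.752, -0.659, 0.0]]
force: [0.2, -0.0, 0.4]
opening: 0.372
```

>>> arm_command:
  translation:
    - [0,0,0]
    - [0,0,0]
    - [0,0,0]
    - [0,0,0]
  rotation:
    - [0,0,0]
    - [0,0,0]
    - [0,0,0]
    - [0,0,0]
  grip: [0,0,0,0]

```text
time_s: 18.35
position: [0.6329, 0.0274, 0.1774]
tcp_rot: [[-0.661, 0.75, 0.032], [-0.021, 0.024, -0.999], [-0.75, -0.661, -0.0]]
force: [0.0, -0.4, 0.6]
opening: 0.494
```

>>> arm_command:
  translation:
    - [0,-0.2,0]
    - [0,-0.45,0]
    - [0,-0.75,0]
    - [0,-0.9,0]
    - [0,-0.9,0]
  rotation:
    - [0,0,0]
    - [0,0,0]
    - [0,0,0]
    - [0,0,0]
    - [0,0,0]
  grip: [0,0,0,0,0]

```text
time_s: 18.85
position: [0.5779, 0.0258, 0.2259]
tcp_rot: [[-0.66, 0.75, 0.032], [-0.022, 0.024, -0.999], [-0.751, -0.661, 0.0]]
force: [0.7, 0.4, 0.3]
opening: 0.499
```

Run:
```python
from h import *
st()
def P(f,z,t,l=0): return (FO+F*f+np.array([0,0,z]),PSI,t)
plan(P(.17,.20,42),P(.17,.12,40),P(.187,.045,40))
check('side',18,.336-.15*np.sin(np.radians(18)),o=(280,160),w=170,h=130,save='c18.png')
```

```text
18.85 [0.5779 0.0258 0.2259] [-14.7  24.8 124.5 142.7  20.6 -65.6] F [0.7 0.4 0.3] M [ 0.01  0.43 -0.04] 0.499
tr [ 0.901 -0.532  0.009] rot [-0.002 -0.001 -0.111]
tr [0.669 0.743 0.   ] rot [-0.     0.    -0.033]
tr [0.44  0.855 0.   ] rot [0. 0. 0.]
```

View pics/c18.png

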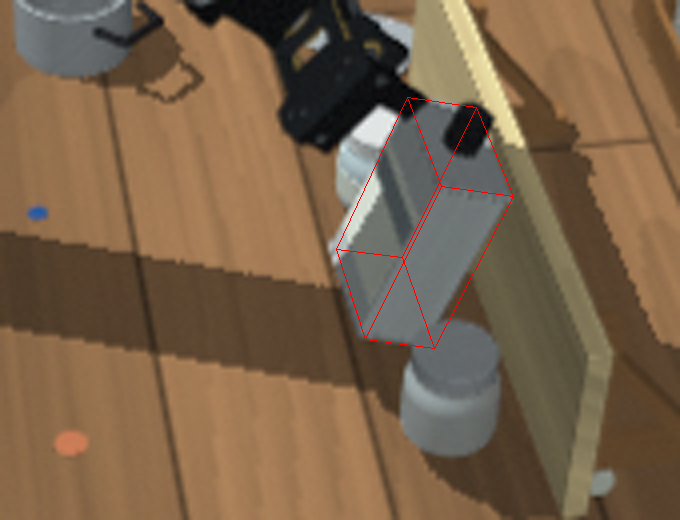

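The released tin leans stably at about 18° with its foot down, and the overlay matches. Now I take the closed fingers down in front of its foot.

Run:
```python
from h import *
def P(f,z,t,l=0): return (FO+F*f+np.array([0,0,z]),PSI,t)
plan(P(.19,.19,40),P(.19,.12,38),P(.195,.046,38))
```

```text
tr [ 0.834 -0.273  0.006] rot [-0.002 -0.002 -0.144]
tr [0.562 0.67  0.   ] rot [ 0.    -0.    -0.033]
tr [0.52  0.767 0.   ] rot [0. 0. 0.]
```

>>> arm_command:
  translation:
    - [0.25,-0.2,0]
    - [0.55,-0.27,0]
    - [0.83,-0.27,0]
    - [0.83,-0.27,0]
  rotation:
    - [0,0,-0.05]
    - [0,0,-0.1]
    - [0,0,-0.144]
    - [0,0,-0.144]
  grip: [0.5,1,1,1]

```text
time_s: 19.3
position: [0.5175, 0.0238, 0.1874]
tcp_rot: [[-0.769, 0.638, 0.032], [-0.024, 0.021, -0.999], [-0.638, -0.77, -0.001]]
force: [0.3, -0.1, -0.5]
opening: 0.222
```

>>> arm_command:
  translation:
    - [0.19,0.22,0]
    - [0.37,0.44,0]
    - [0.56,0.67,0]
    - [0.56,0.67,0]
  rotation:
    - [0,0,-0.01]
    - [0,0,-0.02]
    - [0,0,-0.033]
    - [0,0,-0.033]
  grip: [1,1,1,1]

```text
time_s: 19.7
position: [0.5194, 0.0235, 0.1167]
tcp_rot: [[-0.79, 0.612, 0.032], [-0.024, 0.02, -1.0], [-0.612, -0.791, -0.001]]
force: [0.2, -0.3, 0.8]
opening: 0.01
```

Run:
```python
from h import *
st()
def P(f,z,t,l=0): return (FO+F*f+np.array([0,0,z]),PSI,t)
plan(P(.195,.046,38),P(.219,.046,38))
```

```text
19.7 [0.5194 0.0235 0.1167] [-15.8  36.3 130.3 154.1  25.2 -80.3] F [ 0.2 -0.3  0.8] M [ 0.02  0.35 -0.04] 0.01
tr [0.502 0.729 0.005] rot [-0.001 -0.003  0.004]
tr [-0.236  0.185 -0.   ] rot [0. 0. 0.]
```

>>> arm_command:
  translation:
    - [0.17,0.24,0]
    - [0.33,0.48,0]
    - [0.5,0.73,0]
    - [0.5,0.73,0]
  rotation:
    - [0,0,0]
    - [0,0,0]
    - [0,0,0]
    - [0,0,0]
  grip: [1,1,1,1]

```text
time_s: 20.1
position: [0.5238, 0.0238, 0.0468]
tcp_rot: [[-0.789, 0.613, 0.032], [-0.024, 0.021, -0.999], [-0.614, -0.79, -0.001]]
force: [-0.3, 0.7, -0.1]
opening: 0.001
```

>>> arm_command:
  translation:
    - [-0.06,0.05,0]
    - [-0.12,0.09,0]
    - [-0.18,0.14,0]
    - [-0.22,0.17,0]
  rotation:
    - [0,0,0]
    - [0,0,0]
    - [0,0,0]
    - [0,0,0]
  grip: [1,1,1,1]

```text
time_s: 20.5
position: [0.5445, 0.0248, 0.0501]
tcp_rot: [[-0.789, 0.613, 0.032], [-0.026, 0.02, -0.999], [-0.614, -0.79, 0.0]]
force: [-7.5, -0.9, 2.8]
opening: 0.005
```

>>> arm_command:
  translation:
    - [-0.02,0.015,0]
    - [-0.04,0.03,0]
    - [-0.06,0.047,0]
    - [-0.06,0.047,0]
  rotation:
    - [0,0,0]
    - [0,0,0]
    - [0,0,0]
    - [0,0,0]
  grip: [1,1,1,1]

```text
time_s: 20.9
position: [0.5489, 0.0253, 0.0488]
tcp_rot: [[-0.792, 0.61, 0.032], [-0.025, 0.02, -0.999], [-0.61, -0.792, -0.0]]
force: [-5.5, -1.0, -1.4]
opening: 0.005
```

Run:
```python
from h import *
st(); s=bot.read_state(); print('f',(np.array(s['position'])-FO)@F)
```

```text
20.9 [0.5489 0.0253 0.0488] [-14.2  47.  126.7 161.2  31.5 -86.6] F [-5.5 -1.  -1.4] M [0.01 1.2  0.03] 0.005
f 0.22053398968031415
```

The foot is moving with about 5–7 N, as described. I continue pushing slowly.

>>> arm_command:
  translation:
    - [-0.02,0.017,0]
    - [-0.04,0.033,0]
    - [-0.06,0.05,0]
    - [-0.08,0.066,0]
    - [-0.1,0.08,0]
  rotation:
    - [0,0,0]
    - [0,0,0]
    - [0,0,0]
    - [0,0,0]
    - [0,0,0]
  grip: [1,1,1,1,1]

```text
time_s: 21.4
position: [0.5598, 0.0255, 0.0486]
tcp_rot: [[-0.791, 0.611, 0.033], [-0.026, 0.02, -0.999], [-0.611, -0.791, -0.0]]
force: [-4.4, -1.0, -3.0]
opening: 0.005
```

>>> arm_command:
  translation:
    - [-0.02,0.016,0]
    - [-0.04,0.031,0]
    - [-0.06,0.047,0]
    - [-0.08,0.062,0]
    - [-0.1,0.078,0]
  rotation:
    - [0,0,0]
    - [0,0,0]
    - [0,0,0]
    - [0,0,0]
    - [0,0,0]
  grip: [1,1,1,1,1]

```text
time_s: 21.9
position: [0.5724, 0.0254, 0.049]
tcp_rot: [[-0.787, 0.615, 0.032], [-0.025, 0.02, -0.999], [-0.616, -0.788, 0.0]]
force: [-3.6, -0.8, -1.7]
opening: 0.004
```

Run:
```python
from h import *
st(); s=bot.read_state(); print('f',(np.array(s['position'])-FO)@F)
```

```text
21.9 [0.5724 0.0254 0.049 ] [-13.3  46.6 123.4 160.3  28.5 -84.6] F [-3.6 -0.8 -1.7] M [0.03 1.12 0.04] 0.004
f 0.24409695668090312
```

>>> arm_command:
  translation:
    - [-0.02,0.016,0]
    - [-0.04,0.031,0]
    - [-0.06,0.047,0]
    - [-0.07,0.055,0]
    - [-0.07,0.055,0]
  rotation:
    - [0,0,0]
    - [0,0,0]
    - [0,0,0]
    - [0,0,0]
    - [0,0,0]
  grip: [1,1,1,1,1]

```text
time_s: 22.4
position: [0.5797, 0.0256, 0.0491]
tcp_rot: [[-0.787, 0.616, 0.032], [-0.026, 0.02, -0.999], [-0.616, -0.787, 0.0]]
force: [-1.9, 0.5, -1.5]
opening: 0.006
```

>>> arm_command:
  translation:
    - [-0.015,0.012,0]
    - [-0.025,0.02,0]
    - [-0.025,0.02,0]
    - [-0.025,0.02,0]
  rotation:
    - [0,0,0]
    - [0,0,0]
    - [0,0,0]
    - [0,0,0]
  grip: [1,1,1,1]

```text
time_s: 22.8
position: [0.5819, 0.0257, 0.049]
tcp_rot: [[-0.787, 0.616, 0.032], [-0.026, 0.02, -0.999], [-0.616, -0.788, 0.0]]
force: [-3.0, -1.0, -1.9]
opening: -0.002
```

>>> arm_command:
  translation:
    - [-0.01,0.008,0]
    - [-0.02,0.016,0]
    - [-0.02,0.016,0]
    - [-0.02,0.016,0]
  rotation:
    - [0,0,0]
    - [0,0,0]
    - [0,0,0]
    - [0,0,0]
  grip: [1,1,1,1]

```text
time_s: 23.2
position: [0.5839, 0.0258, 0.0489]
tcp_rot: [[-0.788, 0.615, 0.032], [-0.026, 0.02, -0.999], [-0.616, -0.788, 0.0]]
force: [-2.4, -0.4, -2.0]
opening: 0.003
```

>>> arm_command:
  translation:
    - [-0.01,0.008,0]
    - [-0.02,0.016,0]
    - [-0.02,0.016,0]
  rotation:
    - [0,0,0]
    - [0,0,0]
    - [0,0,0]
  grip: [1,1,1]

```text
time_s: 23.5
position: [0.5848, 0.0259, 0.0486]
tcp_rot: [[-0.789, 0.613, 0.032], [-0.025, 0.02, -0.999], [-0.614, -0.79, -0.0]]
force: [-5.0, -0.7, -2.6]
opening: 0.007
```

>>> arm_command:
  translation:
    - [-0.01,0.008,0]
    - [-0.02,0.016,0]
    - [-0.02,0.016,0]
  rotation:
    - [0,0,0]
    - [0,0,0]
    - [0,0,0]
  grip: [1,1,1]

```text
time_s: 23.8
position: [0.5851, 0.026, 0.0484]
tcp_rot: [[-0.791, 0.611, 0.031], [-0.024, 0.02, -1.0], [-0.611, -0.791, -0.001]]
force: [-9.9, -2.3, 3.5]
opening: 0.007
```

Run:
```python
from h import *
st(); s=bot.read_state(); print('f',(np.array(s['position'])-FO)@F)
S={n:cap(n) for n in('side','top')}
for n in S:
    for k,z in (('tin',0),('tin_cap',.165),('jar_a',0)):
        for r in models.spot_point(n,k)[:3]:
            p=np.array(r['point'])*[640,480]; print(n,k,round(r['conf'],2),p.round(0),atz(S[n],p,z).round(3))
```

```text
23.8 [0.5851 0.026  0.0484] [-12.8  46.4 121.4 159.4  26.  -82.9] F [-9.9 -2.3  3.5] M [-0.23  1.37 -0.21] 0.007
f 0.256795586170366
side tin 0.75 [316. 380.] [ 0.347 -0.452  0.   ]
side tin 0.68 [231. 165.] [0.17  0.435 0.   ]
side tin 0.62 [391. 238.] [0.636 0.01  0.   ]
side tin_cap 0.9 [394. 195.] [0.633 0.017 0.165]
side tin_cap 0.66 [252. 374.] [ 0.201 -0.527  0.165]
side tin_cap 0.63 [238. 192.] [0.195 0.089 0.165]
side jar_a 0.68 [388. 265.] [ 0.604 -0.098  0.   ]
side jar_a 0.54 [373. 205.] [0.612 0.165 0.   ]
top tin 0.88 [160. 316.] [0.176 0.441 0.   ]
top tin 0.83 [295. 169.] [0.636 0.03  0.   ]
top tin 0.78 [456. 259.] [ 0.353 -0.473  0.   ]
top tin_cap 0.7 [296. 157.] [0.638 0.021 0.165]
top tin_cap 0.67 [449. 313.] [ 0.193 -0.411  0.165]
top jar_a 0.77 [339. 176.] [ 0.615 -0.111  0.   ]
```

The force rose as the tin stopped exactly where flush contact was predicted, and foot and cap now show the same x. I retreat level, then up, and do a final check.

>>> arm_command:
  translation:
    - [0.1,-0.08,0]
    - [0.25,-0.2,0]
    - [0.5,-0.39,0]
    - [0.5,-0.39,0]
  rotation:
    - [0,0,0]
    - [0,0,0]
    - [0,0,0]
    - [0,0,0]
  grip: [1,1,1,1]

```text
time_s: 24.6
position: [0.5352, 0.0245, 0.0489]
tcp_rot: [[-0.789, 0.614, 0.032], [-0.024, 0.02, -0.999], [-0.614, -0.789, -0.001]]
force: [0.3, 0.6, 0.0]
opening: 0.009
```

>>> arm_command:
  translation:
    - [-0.3,-0.4,0]
    - [-0.6,-0.8,0]
    - [-0.6,-0.8,0]
  rotation:
    - [0,0,0]
    - [0,0,0]
    - [0,0,0]
  grip: [1,1,1]

```text
time_s: 24.9
position: [0.5399, 0.0238, 0.1347]
tcp_rot: [[-0.779, 0.627, 0.034], [-0.028, 0.019, -0.999], [-0.627, -0.779, 0.003]]
force: [-0.2, 0.1, -0.4]
opening: 0.009
```

>>> arm_command:
  translation:
    - [-0.25,-0.5,0]
    - [-0.25,-0.9,0]
    - [-0.25,-0.9,0]
  rotation:
    - [0,0,0]
    - [0,0,0]
    - [0,0,0]
  grip: [1,1,1]

```text
time_s: 25.2
position: [0.5081, 0.0235, 0.2007]
tcp_rot: [[-0.784, 0.62, 0.034], [-0.028, 0.02, -0.999], [-0.62, -0.784, 0.001]]
force: [-1.0, 0.4, -0.0]
opening: 0.004
```

Run:
```python
from h import *
st()
check('side',0,.336,o=(330,160),w=100,h=130,save='f1.png'); check('top',0,.336,o=(245,120),w=100,h=130,save='f2.png')
cv2.imwrite('pics/f.png',np.hstack([cv2.imread('pics/f1.png'),cv2.imread('pics/f2.png')]))
```

```text
25.2 [0.5081 0.0235 0.2007] [-16.4  21.9 128.5 122.4  13.3 -47.7] F [-1.   0.4 -0. ] M [-0.    0.43  0.07] 0.004
```

View pics/f.png

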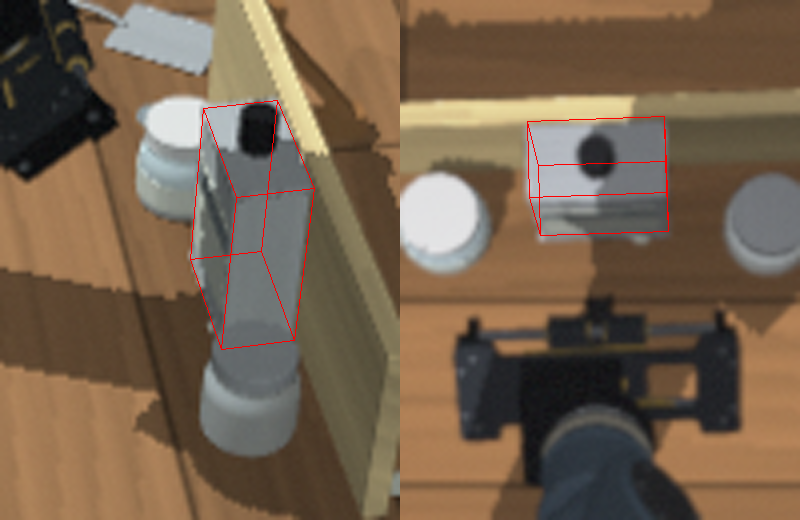

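The tin stands upright against the board, centred between the jars: red model against cap (597,155), jars (440,225) and (775,220). In the top view its lower edge is about 0.7 px (2 mm) off the model. I'll nudge the foot once more, lightly, to confirm it is flush.

Run:
```python
from h import *
def P(f,z,t): return (FO+F*f+np.array([0,0,z]),PSI,t)
plan(P(.20,.125,38),P(.205,.046,38),P(.252,.046,38))
```

```text
tr [0.383 0.889 0.007] rot [-0.001 -0.001 -0.005]
tr [0.559 0.817 0.   ] rot [0. 0. 0.]
tr [-0.463  0.362 -0.   ] rot [0. 0. 0.]
```

>>> arm_command:
  translation:
    - [0.2,0.45,0]
    - [0.38,0.89,0]
    - [0.38,0.89,0]
  rotation:
    - [0,0,0]
    - [0,0,0]
    - [0,0,0]
  grip: [1,1,1]

```text
time_s: 25.6
position: [0.5288, 0.0231, 0.1206]
tcp_rot: [[-0.787, 0.616, 0.031], [-0.025, 0.018, -1.0], [-0.616, -0.788, 0.001]]
force: [-0.1, -0.5, 0.1]
opening: 0.004
```

>>> arm_command:
  translation:
    - [0.19,0.27,0]
    - [0.38,0.54,0]
    - [0.56,0.82,0]
    - [0.56,0.82,0]
  rotation:
    - [0,0,0]
    - [0,0,0]
    - [0,0,0]
    - [0,0,0]
  grip: [1,1,1,1]

```text
time_s: 26.0
position: [0.5321, 0.0238, 0.0392]
tcp_rot: [[-0.791, 0.611, 0.031], [-0.024, 0.02, -1.0], [-0.612, -0.791, -0.001]]
force: [-0.3, 0.6, 0.1]
opening: 0.003
```

>>> arm_command:
  translation:
    - [-0.12,0.09,0]
    - [-0.23,0.18,0]
    - [-0.35,0.27,0]
    - [-0.42,0.33,0]
    - [-0.42,0.33,0]
  rotation:
    - [0,0,0]
    - [0,0,0]
    - [0,0,0]
    - [0,0,0]
    - [0,0,0]
  grip: [1,1,1,1,1]

```text
time_s: 26.5
position: [0.5766, 0.0253, 0.0449]
tcp_rot: [[-0.785, 0.618, 0.033], [-0.026, 0.019, -0.999], [-0.619, -0.786, 0.001]]
force: [0.4, -0.4, -0.0]
opening: 0.006
```

Run:
```python
from h import *
st(); s=bot.read_state(); print('f',(np.array(s['position'])-FO)@F)
```

```text
26.5 [0.5766 0.0253 0.0449] [-13.2  47.3 122.9 160.6  28.9 -84.9] F [ 0.4 -0.4 -0. ] M [-0.02  0.44  0.02] 0.006
f 0.24821600410972666
```

>>> arm_command:
  translation:
    - [-0.03,0.023,0]
    - [-0.06,0.047,0]
    - [-0.08,0.06,0]
    - [-0.08,0.06,0]
  rotation:
    - [0,0,0]
    - [0,0,0]
    - [0,0,0]
    - [0,0,0]
  grip: [1,1,1,1]

```text
time_s: 26.9
position: [0.5828, 0.0257, 0.0438]
tcp_rot: [[-0.788, 0.615, 0.032], [-0.025, 0.02, -0.999], [-0.616, -0.788, 0.0]]
force: [-0.4, -0.3, 0.9]
opening: 0.007
```

>>> arm_command:
  translation:
    - [-0.01,0.008,0]
    - [-0.02,0.016,0]
    - [-0.02,0.016,0]
  rotation:
    - [0,0,0]
    - [0,0,0]
    - [0,0,0]
  grip: [1,1,1]

```text
time_s: 27.2
position: [0.5843, 0.0259, 0.0435]
tcp_rot: [[-0.788, 0.614, 0.032], [-0.025, 0.02, -0.999], [-0.615, -0.789, -0.0]]
force: [-0.3, -0.4, 0.8]
opening: 0.005
```

>>> arm_command:
  translation:
    - [-0.01,0.008,0]
    - [-0.02,0.016,0]
    - [-0.02,0.016,0]
  rotation:
    - [0,0,0]
    - [0,0,0]
    - [0,0,0]
  grip: [1,1,1]

```text
time_s: 27.5
position: [0.5848, 0.026, 0.0433]
tcp_rot: [[-0.79, 0.612, 0.032], [-0.025, 0.02, -1.0], [-0.612, -0.791, -0.001]]
force: [-6.1, -1.7, 2.7]
opening: 0.007
```

>>> arm_command:
  translation:
    - [-0.01,0.008,0]
    - [-0.02,0.016,0]
    - [-0.02,0.016,0]
  rotation:
    - [0,0,0]
    - [0,0,0]
    - [0,0,0]
  grip: [1,1,1]

```text
time_s: 27.8
position: [0.5852, 0.0261, 0.0431]
tcp_rot: [[-0.792, 0.61, 0.031], [-0.024, 0.02, -1.0], [-0.61, -0.792, -0.001]]
force: [-9.0, -3.3, 7.4]
opening: 0.006
```

The contact is stiff at the same position, so the tin is flush. I retreat and hand in.

>>> arm_command:
  translation:
    - [0.1,-0.08,0]
    - [0.25,-0.2,0]
    - [0.5,-0.39,0]
    - [0.5,-0.39,0]
  rotation:
    - [0,0,0]
    - [0,0,0]
    - [0,0,0]
    - [0,0,0]
  grip: [1,1,1,1]

```text
time_s: 28.2
position: [0.5346, 0.0248, 0.0428]
tcp_rot: [[-0.792, 0.61, 0.032], [-0.024, 0.021, -0.999], [-0.611, -0.792, -0.002]]
force: [-0.1, -0.1, 0.7]
opening: 0.005
```

>>> arm_command:
  translation:
    - [-0.3,-0.4,0]
    - [-0.6,-0.8,0]
    - [-0.6,-0.8,0]
  rotation:
    - [0,0,0]
    - [0,0,0]
    - [0,0,0]
  grip: [1,1,1]

```text
time_s: 28.5
position: [0.5397, 0.0239, 0.1287]
tcp_rot: [[-0.781, 0.624, 0.033], [-0.028, 0.019, -0.999], [-0.624, -0.781, 0.003]]
force: [1.0, 0.7, -0.3]
opening: 0.004
```

Run:
```python
from h import *
st(); S={n:cap(n) for n in('side','top')}
for n in S:
    for k,z in (('tin',0),('tin_cap',.165),('jar_a',0),('mug',0),('pot',0)):
        for r in models.spot_point(n,k)[:3]:
            p=np.array(r['point'])*[640,480]; q=atz(S[n],p,z)
            if q[0]>.37: print(n,k,round(r['conf'],2),q.round(3))
print(bot.hand_in())
```

```text
28.5 [0.5397 0.0239 0.1287] [-14.8  34.6 127.5 151.6  22.  -76.8] F [ 1.   0.7 -0.3] M [-0.02  0.38 -0.06] 0.004
side tin 0.55 [0.633 0.013 0.   ]
side tin_cap 0.84 [0.636 0.026 0.165]
side jar_a 0.82 [ 0.615 -0.096  0.   ]
side jar_a 0.7 [0.635 0.027 0.   ]
side jar_a 0.6 [0.616 0.147 0.   ]
side mug 0.94 [ 0.459 -0.383  0.   ]
side pot 0.67 [0.401 0.391 0.   ]
side pot 0.35 [0.685 0.201 0.   ]
side pot 0.32 [0.614 0.161 0.   ]
top tin 0.74 [0.631 0.034 0.   ]
top tin_cap 0.92 [0.633 0.026 0.165]
top jar_a 0.96 [ 0.608 -0.113  0.   ]
top jar_a 0.94 [0.609 0.15  0.   ]
top mug 0.66 [ 0.459 -0.384  0.   ]
top pot 0.89 [0.388 0.383 0.   ]
the job is handed in; nothing more can be done
None
```

The tin now stands upright with its broad side against the board, about midway between the jars, and I have handed the job in at 28.5 s. No verdict came back.

**What I did:** I pinched the cap, squared the tin to the board while it lay, and raised it with its foot on the table. The cap met the board at about 50° from upright. I slid it up with wrist readings of about 1–7 N along the board's normal. The pinch slipped a little on the way, so I set the tin down leaning at about 18°, where it stayed, and pushed its foot in with about 2–10 N.

**Last checks:**
- **Upright and centred:** in both cameras foot and cap are within about 3 mm of each other in x. The cap is at y 0.026, against a jar midpoint of about 0.02–0.026.
- **Flush:** a second light push met stiff contact at the same place as the first. After that I backed the arm off; it touches nothing.
- **Other things:** the jars read within about 7 mm of where they started. The mug reads 6–12 mm and the pot 8–20 mm away, which I take as network scatter because the arm never came near them. I did not re-check the brush, spatula or roller.

**Disagreements:**
- **Board contact:** the board was met about 6 mm beyond my camera estimate.
- **Foot edge:** before the second push, the foot edge in the top view lay about 2 mm off the model.
- **Foot load:** near 25° the foot may have been barely loaded for a moment; I corrected that at once.

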